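# Refit the belt grinder's idler wheels and hold its tension arm back for the belt

### The arm

A 6-joint arm with a two-finger parallel gripper is mounted at the origin on the work surface. World frame = base frame: x ahead of the robot, y to its left, z up, the work surface at z = 0. Lengths are in m, angles in rad, forces in N, time in s.
With the tool pointing down it reaches from about 0.25 to 0.775 m from the base axis. Payload 4 kg.
Tool frame: the origin (TCP) lies midway between the tips of the shut fingers; the grasp point (between the pads) lies 19 mm behind it; y points along the fingers, x is the direction in which the jaws open and shut, and the axes are right-handed (so a half turn about y gives the same grasp; the last joint's range is limited). The gripper opens to 94 mm and grips with 3 to 60 N. Pads are 16 mm wide; open, the fingers measure 119 mm over their backs; the gripper's body (75 mm by 177 mm) begins 78 mm behind the grasp point.
Start: joints at [1.144, 0.087, 1.371, -0, 1.684, -0.103], TCP at [0.175, 0.521, 0.206] pointing down, gripper open.
Joint ranges: [-3.1, 3.1], [-0.76, 2.03], [0.27, 2.55], [-1.08, 4.22], [0.17, 2.65], [-2.57, 2.57]. Speed limits (rad/s): [2.79, 2.79, 3.14, 3.14, 3.14, 3.14].

### API

Orientations are given as [roll, pitch, yaw] about the fixed x, y, z axes, in that order (R = Rz(yaw) Ry(pitch) Rx(roll)).
In Python, from bench import robot gives the robot as it stands.
- The arm moves only by the shell command python3 -m creep 'ROWS'. ROWS is JSON, a list of rows, each a list of 7 numbers: the shift along the tool's x, y, z in mm, then the turn, a rotation vector about the tool's x, y, z in degrees, then the closure in counts, from 0 (fully open) to 255 (shut). A call has 1 to 5 rows; each row is the pose to reach, as a shift and turn from the pose commanded when the call began, along the tool's axes at that moment; what a row does not reach only later rows make up. A row lasts 1/8 s, in which the tool goes at most 62.5 mm and 10.7 degrees, less where a joint would pass 70% of its speed; a pose out of reach is approached as far as the arm can. A call with a gripper value outside its range is refused whole. The fingers move at their own pace and stop on an object; the grip force is fixed at half the most. Time passes only in rows, so rows that repeat a pose let the fingers close. It gives the time, the measured TCP pose, the force and the opening at its end, in the units of the state.
- robot.get_obs(): the state, without advancing time (a new reading comes with each control period).
- robot.snapshot(name): name is "scene" or "side" or "wrist"; returns a dict with "color" (480x640x3 uint8, blue, green, red), "fx", "fy", "cx", "cy" (pixels), "k1" (the pictures are not rectified: a ray, as slopes to the right and down, at radius r is drawn at 1 + k1 r^2 times it, then the intrinsics apply), "world_from_camera" (4x4, takes a point from camera to world coordinates); the wrist camera has in their place "mount" (4x4, takes a point from camera to tool coordinates, whose origin is the TCP and whose axes are the tool frame's). Camera axes: x right, y down, z forward; pixel columns grow to the right and rows downward; lengths in m; the calibration is good to about 2 mm. A picture is of the moment at which its call begins: read the wrist's pose just before it. There is no depth.
- robot.close_job(): hands the job in, once; it reports no verdict.
Trained networks look in the newest picture that a camera, given by its name, has taken for a name from the list of things; names that differ only in an ending like _2 or _b are one class to them, and where a whole thing is asked for, a point or a joint stands for the part that bears it (a point fixed in the world has none). Each returns a list of dicts, best first, with "p" (0 to 1); they miss things now and then, are a little off and sometimes report something else, mostly with a low value. They report only what shows in the picture. A call takes as long as a camera call. They do not tell look-alikes from the thing itself.
- robot.spot_in(name, camera): "point" ([x, y, z] in m, in world coordinates, good to about 4 mm: the middle of the surface that is visible of it).
- robot.landmark_of(name, camera): "point" ([x, y, z] in m, in world coordinates, good to about 4 mm: a listed point, or the origin of a listed thing).
The state is a dict: "time": time; "joint_positions": joint angles; "qvel": joint speeds; "joint_torque": joint torques, N m; "tool_pos": TCP position; "ee_rot": TCP orientation; "wrist_force": force on the tool from outside, world axes, zero at the start; "wrist_torque": the same for the moment, N m; "width": finger opening in m.
Only numpy, scipy, OpenCV 4.12 (cv2) and the standard library are available. Lean on these libraries where they do the work, as an engineer would, in place of code of your own. Each camera call takes 0.05 s, during which the arm holds its last target.

### The job

The benchtop belt grinder is laid over with its axles upright and its two idler wheels are lying on the bench: slip each wheel right down to the shoulder of the axle that fits its bore, the large wheel on the thick fixed axle and the small wheel on the thin axle of the sprung tension arm. Then take the tension arm by its upright handle, push it back against its spring past the ratchet click and on until it is nearly at its stop, and finish while still holding it compressed there, your hand and not the pawl carrying the spring, so that I can slip the new belt on. Leave the other things on the bench where they are.

Things in the scene. Friction and masses are not known exactly. Their poses are not given: they have to be found in the camera images.
- grinder: belt grinder fixed to the bench, laid over so that its wheel axles stand upright: grey foot, frame plate 185 x 375 mm with its top 110 mm above the bench, 100 mm drive wheel on it, platen and work rest on the far side. Origin on the bench under the plate; x to the far side, y along the plate to the left, z up. Its place and yaw vary. Nothing on it is higher than 186 mm
- large_wheel: loose contact wheel with a black rubber tyre and alloy hub, 60 mm diameter, 26 mm wide, plain round bore 22 mm diameter, 180 g, lying flat on the bench with its axis upright. Origin at the centre of its underside, z along its axis; the two faces are alike
- small_wheel: loose bare aluminium tracking wheel, 45 mm diameter, 26 mm wide, plain round bore 15 mm diameter, 120 g, lying flat on the bench with its axis upright. Origin at the centre of its underside, z along its axis; the two faces are alike
- thick_axle (a point): centre of the top of the shoulder (36 mm diameter) of the fixed idler axle, 136 mm above the bench, at the left end of the plate (grinder frame x 30, y 120 mm). The axle rises from this point: 19 mm diameter for 28 mm, then a cone to a 6 mm tip 38 mm above this point. A seated wheel's underside lies on this point
- thin_axle (a point): centre of the top of the shoulder (22 mm diameter) of the axle on the tension arm, 136 mm above the bench, 120 mm from the arm's pivot, moving with the arm. The axle rises from this point: 12 mm diameter for 28 mm, then a cone to a 4 mm tip 38 mm above this point. A seated wheel's underside lies on this point
- tension_pivot (a point): point on the upright hinge axis of the tension arm, at the top of the frame plate (110 mm above the bench), in the right near part of the plate (grinder frame x -75, y -80 mm)
- tension_handle: handle of the tension arm: upright black round grip that turns freely about its own axis, 20 mm diameter, 58 mm tall, on the arm's free end, which sticks out over the near edge of the plate. Origin at its foot's centre, 128 mm above the bench; top 186 mm above the bench. 185 mm from the pivot, moves with the arm; at rest it lies at x -135, y 95 mm in the grinder frame
- tension_arm (a joint): angle of the steel tension arm about its pivot, rad: 0 at rest (sprung out to the robot's side), growing as it is pushed to the far side, clockwise from above; stop at 0.44. At the handle the spring resists with 4 N at rest to 12 N at the stop, and 1 to 2 N more while its one ratchet tooth lifts the pawl. It clicks at about 0.27; let go after that, it hangs on the pawl at about 0.28
- pawl (a joint): travel of the small sprung pawl slider at the right near corner of the plate, in m: 0 snapped in, growing to about 0.007 as the arm's tooth pushes it out, back to 0 with the click. It works by itself and need not be touched
- tape_roll: bystander: roll of masking tape lying flat, 104 mm outer diameter, 24 mm high. Origin under its centre
- resin_bottle: bystander: clear bottle with white cap, 60 mm diameter, 165 mm tall. Origin under its centre
- hardener_bottle: bystander: clear bottle with black cap, 60 mm diameter, 165 mm tall. Origin under its centre
- mixing_cup: bystander: small clear cup, 48 mm diameter, 45 mm tall. Origin under its centre
- cleaning_stick: bystander: rubbery tan belt-cleaning stick, 190 x 36 x 36 mm. Origin under its centre, x along it
- wrench: bystander: steel spanner 180 mm long lying flat. x along it
- sanding_block: bystander: black rubber sanding block, 70 x 45 x 28 mm. Origin under its centre
- wax_tin: bystander: plain metal tin, 72 mm diameter, 75 mm tall. Origin under its centre
There are look-alikes about, which are no part of the job. Leave any purple look-alike of the large_wheel alone. What is shaped like the small_wheel but yellow is not meant.

How it is judged:
By the outcome, as a careful person would: the job done as asked, in the order asked, and still so for the second after the job is handed in, while the arm keeps its last pose, push and grip.
It also fails if it takes over 72 s, if anything falls off the work surface, if the arm or the gripper's body presses on something with over 40 N, if the wrist force passes 120 N, or if a joint passes its speed limit or range.

## Working session

There is one attempt and no reset: what is moved stays moved. The work goes in short steps, Python scripts to look and compute and a shell command to move; the robot and the scene stay as the last step left them, time stands still between calls to the robot, and variables do not carry over. Pictures are saved under pics/ and viewed, and the job is handed in when it is done.

```bash
ls; mkdir -p pics; python3 - <<'E'
from bench import robot
import cv2
o=robot.get_obs();print({k:(v if not hasattr(v,'__len__') else [round(float(x),4) for x in v]) for k,v in o.items()})
for c in ["scene","side","wrist"]:
    s=robot.snapshot(c);cv2.imwrite(f"pics/{c}0.png",s["color"]);print(c,s["fx"],s["fy"],s["cx"],s["cy"],s["k1"],s.get("world_from_camera",s.get("mount")))
    for n in ["large_wheel","small_wheel","thick_axle","thin_axle","tension_pivot","tension_handle","grinder"]:
        print(n,[(([round(float(x),3) for x in d["point"]]),round(d["p"],2)) for d in robot.landmark_of(n,c)][:4])
E
```

```text
pics
{'time': 0.0, 'joint_positions': [1.1439, 0.088, 1.3722, -0.0, 1.6836, -0.1031], 'qvel': [-0.0007, -0.0001, 0.0003, 0.002, -0.0, -0.0007], 'joint_torque': [-0.0008, -34.0179, -30.2427, 0.0716, 0.0331, -0.0002], 'tool_pos': [0.1748, 0.5209, 0.2043], 'ee_rot': [-1.5706, 0.0022, 1.247], 'wrist_force': [-0.0139, 0.4499, 0.4747], 'wrist_torque': [0.0225, 0.0711, 0.0028], 'width': 0.0943938288292975}
scene 555.4121408978897 555.4121408978897 320.45669511645866 236.66456693458883 -0.11603896172770416 [[-0.65142334  0.57491261 -0.4950991   1.25795229]
 [ 0.75867035  0.50062101 -0.41689077  0.58938517]
 [ 0.00818125 -0.64718938 -0.76228536  1.16179038]
 [ 0.          0.          0.          1.        ]]
large_wheel [([0.605, 0.333, -0.0], 0.79), ([0.55, 0.229, -0.002], 0.72)]
small_wheel [([0.448, 0.33, -0.002], 0.77), ([0.428, 0.233, -0.0], 0.59)]
thick_axle [([0.447, 0.333, -0.001], 0.7), ([0.641, -0.01, 0.14], 0.65)]
thin_axle [([0.532, -0.076, 0.133], 0.59)]
tension_pivot [([0.513, -0.201, 0.106], 0.75)]
tension_handle [([0.481, -0.015, 0.13], 0.47)]
grinder [([0.6, -0.131, -0.0], 0.
[... 541 characters left out ...]
 ([0.603, 0.334, -0.001], 0.5)]
tension_pivot [([0.512, -0.199, 0.11], 0.55)]
tension_handle [([0.478, -0.02, 0.129], 0.53)]
grinder [([0.597, -0.13, 0.003], 0.73), ([0.513, -0.198, 0.106], 0.6)]
wrist 360.56147408958964 360.56147408958964 318.98471831976127 241.5857395160087 -0.005281812146659052 [[ 9.99999958e-01 -2.54094333e-04  1.39485484e-04 -9.72154754e-04]
 [-1.96920506e-04 -2.42411447e-01  9.70173516e-01 -1.79164188e-01]
 [-2.12702715e-04 -9.70173503e-01 -2.42411487e-01  6.94299239e-02]
 [ 0.00000000e+00  0.00000000e+00  0.00000000e+00  1.00000000e+00]]
large_wheel []
small_wheel [([0.449, 0.333, -0.002], 0.42)]
thick_axle []
thin_axle []
tension_pivot []
tension_handle []
grinder []
```

View pics/scene0.png

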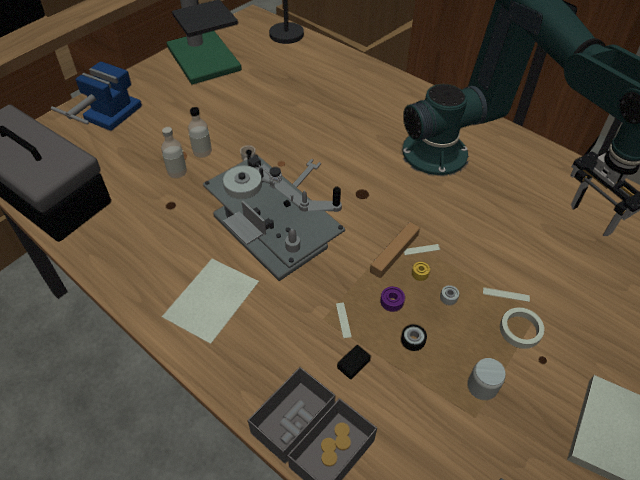

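View pics/side0.png

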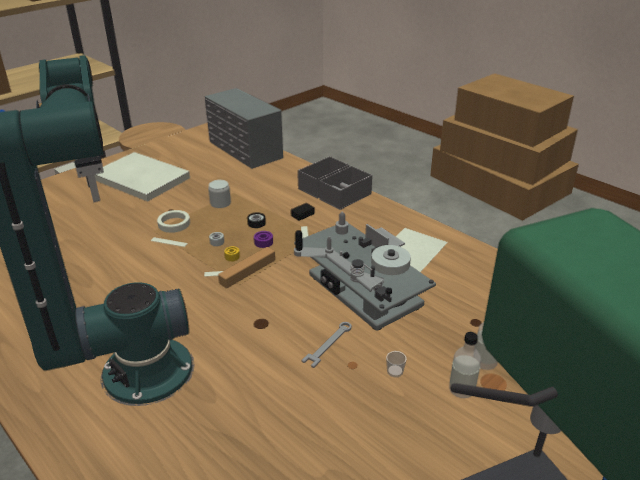

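View pics/wrist0.png

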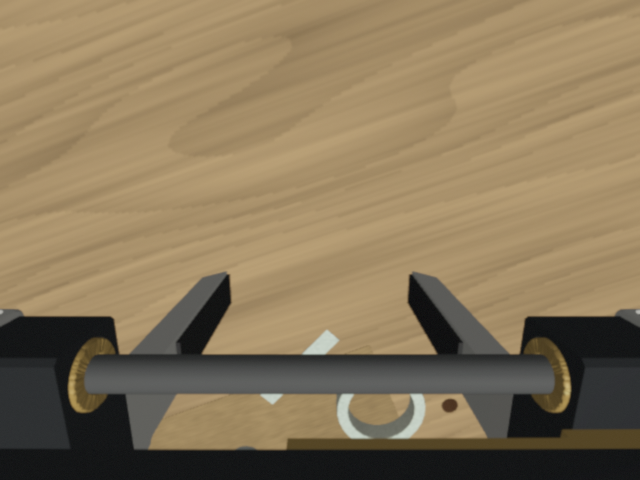

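```bash
cat > h.py <<'E'
import numpy as np, cv2
from scipy.spatial.transform import Rotation as Rn
from bench import robot
def pose(o):
    T=np.eye(4);T[:3,:3]=Rn.from_euler('xyz',o['ee_rot']).as_matrix();T[:3,3]=o['tool_pos'];return T
def snap(c):
    T=pose(robot.get_obs());s=robot.snapshot(c)
    s['W']=np.array(s['world_from_camera']) if 'world_from_camera' in s else T@np.array(s['mount']);return s
def proj(s,P):
    p=np.linalg.inv(s['W'])@np.r_[P,1];a=p[:2]/p[2];a=a*(1+s['k1']*(a@a));return np.array([s['fx']*a[0]+s['cx'],s['fy']*a[1]+s['cy']])
def ray(s,uv):
    d=np.array([(uv[0]-s['cx'])/s['fx'],(uv[1]-s['cy'])/s['fy']]);a=d.copy()
    for _ in range(20):a=d/(1+s['k1']*(a@a))
    v=s['W'][:3,:3]@np.r_[a,1];return s['W'][:3,3],v/np.linalg.norm(v)
def onz(s,uv,z):
    o,v=ray(s,uv);return o+v*(z-o[2])/v[2]
def tri(rs):
    A=np.zeros((3,3));b=np.zeros(3)
    for o,v in rs:
        M=np.eye(3)-np.outer(v,v);A+=M;b+=M@o
    return np.linalg.solve(A,b)
def tool(dw):  # world vector(m) -> tool mm
    return np.round(pose(robot.get_obs())[:3,:3].T@np.array(dw)*1000,1)
E
python3 - <<'E'
from h import *
a=snap("scene")["color"];b=snap("side")["color"]
cv2.imwrite("pics/crop1.png",np.hstack([cv2.resize(a[240:370,360:490],(400,400),interpolation=2),cv2.resize(b[195:275,195:275],(400,400),interpolation=2)]))
cv2.imwrite("pics/crop2.png",np.hstack([cv2.resize(a[140:290,200:350],(400,400),interpolation=2),cv2.resize(b[190:330,290:430],(400,400),interpolation=2)]))
E
```

```text
(no output)
```

View pics/crop1.png

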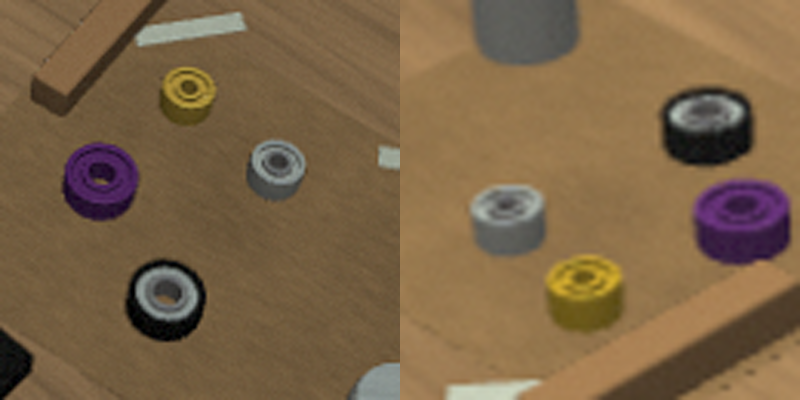

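View pics/crop2.png

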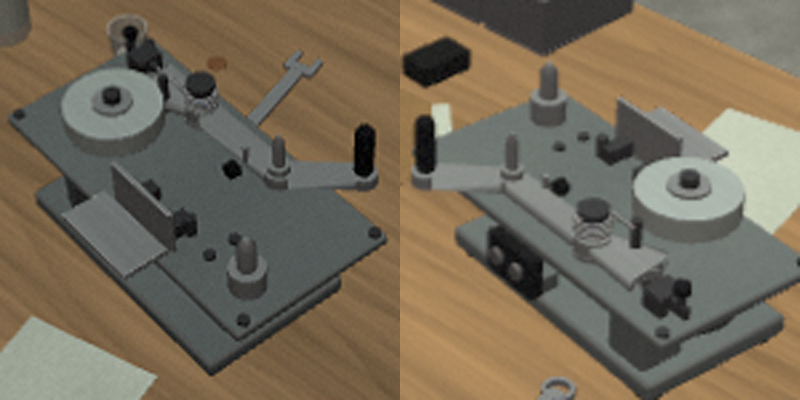

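```bash
python3 - <<'E'
from h import *
A=snap("scene");B=snap("side")
for n,u,v in [("large top",(414.3,335.2),(257.2,216.6)),("small top",(450.7,292),(216.4,236)),("thick tip",(292.6,229.2),(341.8,213.1)),("thin tip",(304.6,192.1),(329.2,238.3)),("handle top",(336.5,188),(298.8,231.3))]:
    P=tri([ray(A,u),ray(B,v)]);print(n,P.round(4),proj(A,P)-u,proj(B,P)-v)
for n in ["tape_roll","wax_tin","sanding_block","cleaning_stick","mixing_cup","wrench","resin_bottle","hardener_bottle"]:
  for c in ["scene","side"]: print(n,c,[(np.round(d["point"],3).tolist(),round(d["p"],2)) for d in robot.landmark_of(n,c)][:1])
E
```

```text
large top [0.6096 0.3301 0.0269] [-1.64357155  0.29701776] [-1.18443266 -0.24799152]
small top [0.4474 0.3297 0.0264] [-1.27296067  0.31486014] [-1.01939519 -0.28913109]
thick tip [ 0.6429 -0.0181  0.1726] [-1.06292616  0.0339702 ] [-0.89746901 -0.00349864]
thin tip [ 0.5301 -0.081   0.1696] [-1.0607235   0.05807951] [-1.01411907 -0.03392307]
handle top [ 0.4793 -0.019   0.1864] [-0.93987238  0.11077922] [-0.89174449 -0.09226684]
tape_roll scene [([0.412, 0.521, 0.002], 0.71)]
tape_roll side [([0.412, 0.52, 0.001], 0.69)]
wax_tin scene [([0.605, 0.52, 0.002], 0.87)]
wax_tin side [([0.596, 0.525, -0.0], 0.57)]
sanding_block scene [([0.746, 0.266, -0.002], 0.59)]
sanding_block side [([0.752, 0.262, -0.004], 0.66)]
cleaning_stick scene [([0.419, 0.141, -0.001], 0.84)]
cleaning_stick side [([0.423, 0.146, -0.0], 0.61)]
mixing_cup scene [([0.414, -0.415, 0.002], 0.55)]
mixing_cup side [([0.415, -0.414, -0.0], 0.9)]
wrench scene [([0.373, -0.238, -0.004], 0.51)]
wrench side [([0.374, -0.241, 0.005], 0.65)]
resin_bottle scene []
resin_bottle side [([0.59, -0.549, -0.004], 0.71)]
hardener_bottle scene [([0.484, -0.56, -0.001], 0.6)]
hardener_bottle side [([0.484, -0.56, -0.001], 0.69)]
```

Scene pixels: the black-tyred wheel with the alloy hub at (413,337) is the large wheel, and purple (392,298) is its look-alike. The bare aluminium wheel at (450,295) is the small wheel, and yellow (421,270) is not meant. Both readings are confirmed in the crop. I'm moving over the large wheel.

```bash
python3 -m creep '[[-5,8,-60,0,8,0,0],[-11,15,-120,0,16,0,0],[-17,23,-180,0,24,0,0],[-22,30,-240,0,32,0,0],[-28,40,-300,0,41,0,0]]'; python3 - <<'E'
from h import *
print(pose(robot.get_obs()).round(3)); print(tool(np.array([0.607,0.331,0.12])-robot.get_obs()['tool_pos']))
E
```

```text
time: 2.82
tool_pos: [0.4524, 0.3987, 0.1657]
ee_rot: [-1.57, -0.001, 0.526]
wrist_force: [1.0, 1.1, 0.5]
width: 0.0936
[[ 0.865  0.001 -0.502  0.452]
 [ 0.502  0.001  0.865  0.399]
 [ 0.001 -1.     0.     0.166]
 [ 0.     0.     0.     1.   ]]
[  99.6   45.8 -136.2]
```

```bash
python3 -m creep '[[35,15,-45,0,0,0,0],[70,30,-90,0,0,0,0],[100,45,-136,0,0,0,0],[100,45,-136,0,0,0,0]]'; python3 - <<'E'
from h import *
s=snap("wrist");cv2.imwrite("pics/w1.png",s["color"])
for n in ["large_wheel","small_wheel"]: print([(np.round(d["point"],4),round(d["p"],2)) for d in robot.landmark_of(n,"wrist")])
print(proj(s,[.607,.331,.026]),robot.get_obs()['tool_pos'])
E
```

```text
time: 3.32
tool_pos: [0.6078, 0.3294, 0.1168]
ee_rot: [-1.571, 0.005, 0.526]
wrist_force: [-0.2, 0.4, -0.0]
width: 0.0941
[(array([0.6025, 0.3315, 0.0034]), 0.57)]
[(array([0.4466, 0.3292, 0.0021]), 0.66), (array([0.6039, 0.3343, 0.0037]), 0.62), (array([4.307e-01, 2.373e-01, 3.000e-04]), 0.59)]
[320.04876209 241.2797498 ] [0.60518859 0.33334124 0.12071675]
```

View pics/w1.png

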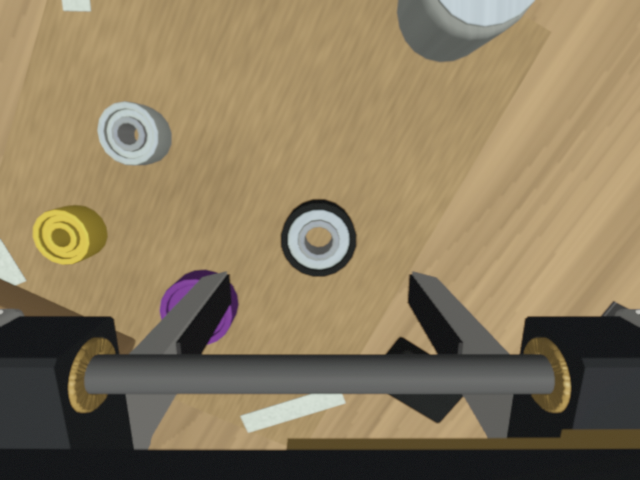

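```bash
python3 - <<'E'
from h import *
for i in range(3): print(robot.get_obs()['tool_pos'])
s=snap("wrist");s2=cv2.cvtColor(s["color"],6)
c=cv2.HoughCircles(cv2.medianBlur(s2,3),cv2.HOUGH_GRADIENT,1,30,param1=100,param2=25,minRadius=12,maxRadius=45);print(c)
for uv,z in [((318.5,237.5),.026),((132,132),.026)]: print(onz(s,uv,z))
p=onz(s,(318.5,237.5),.026); o=robot.get_obs();print(o['tool_pos'],tool(np.r_[p[:2],0.005]-o['tool_pos']))
E
```

```text
[0.60518859 0.33334124 0.12071675]
[0.60518859 0.33334124 0.12071675]
[0.60518859 0.33334124 0.12071675]
[[[318.5 243.5  29.7]
  [132.5 136.5  25.2]
  [ 65.5 242.5  25.7]
  [203.5 305.5  34.4]
  [528.5 380.5  41.1]]]
[0.60265382 0.33638385 0.026     ]
[0.44533849 0.33562138 0.026     ]
[0.60498321 0.33383382 0.12136591] [ -0.8 116.4   3.3]
```

```bash
python3 -m creep '[[-1,30,2,0,0,0,0],[-1,60,3,0,0,0,0],[-1,60,3,0,0,0,0]]'; python3 - <<'E'
from h import *
s=snap("wrist");cv2.imwrite("pics/w2.png",s["color"])
z=[robot.get_obs()['tool_pos']]
for i in range(3): robot.snapshot("wrist"); z.append(robot.get_obs()['tool_pos'])
print(np.array(z).round(4))
E
```

```text
time: 3.9
tool_pos: [0.6003, 0.3354, 0.0583]
ee_rot: [-1.57, 0.005, 0.534]
wrist_force: [-0.8, 0.6, -0.2]
width: 0.094
[[0.6018 0.3358 0.0605]
 [0.6029 0.3361 0.0621]
 [0.6037 0.3361 0.063 ]
 [0.6041 0.336  0.0633]]
```

View pics/w2.png

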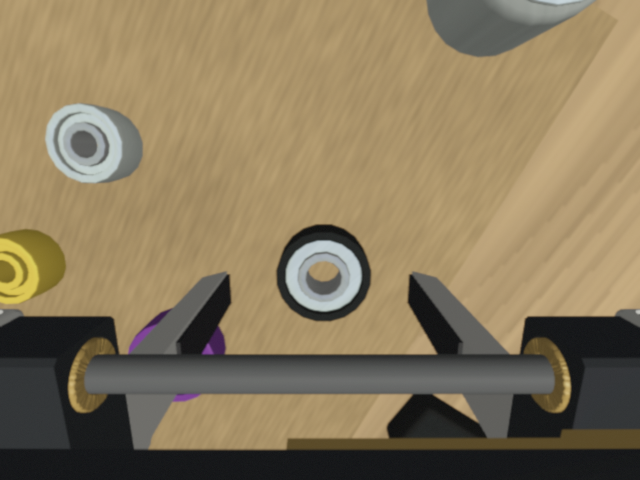

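```bash
python3 - <<'E'
from h import *
s=snap("wrist");o=robot.get_obs()
p=onz(s,(323.5,275),.026);print(o['tool_pos'],p,tool(p-o['tool_pos']), tool(np.array([0,0,0.005])-o['tool_pos']))
E
```

```text
[0.60422266 0.33582355 0.06322971] [0.6100528  0.33143825 0.026     ] [ 2.6 37.2 -6.7] [-691.3   55.3   17.1]
```

```bash
python3 - <<'E'
from h import *
s=snap("wrist");o=robot.get_obs();g=cv2.cvtColor(s["color"],6)
cv2.imwrite("pics/w3.png",cv2.resize(s["color"][200:350,240:400],(800,750),interpolation=2)[:600])
hub=((g>140)*255).astype('uint8')[200:340,260:400];cs,_=cv2.findContours(hub,0,1);c=max(cs,key=cv2.contourArea);e=cv2.fitEllipse(c);u=(e[0][0]+260,e[0][1]+200);print(e,u)
p=onz(s,u,.026);print(o['tool_pos'],p,tool(p-o['tool_pos']))
E
```

```text
((69.5, 69.5), (164.47096252441406, 164.47096252441406), 0.0) (329.5, 269.5)
[0.60419439 0.33564098 0.06290801] [0.61152763 0.33635839 0.026     ] [ 6.5 36.9 -3.1]
```

View pics/w3.png

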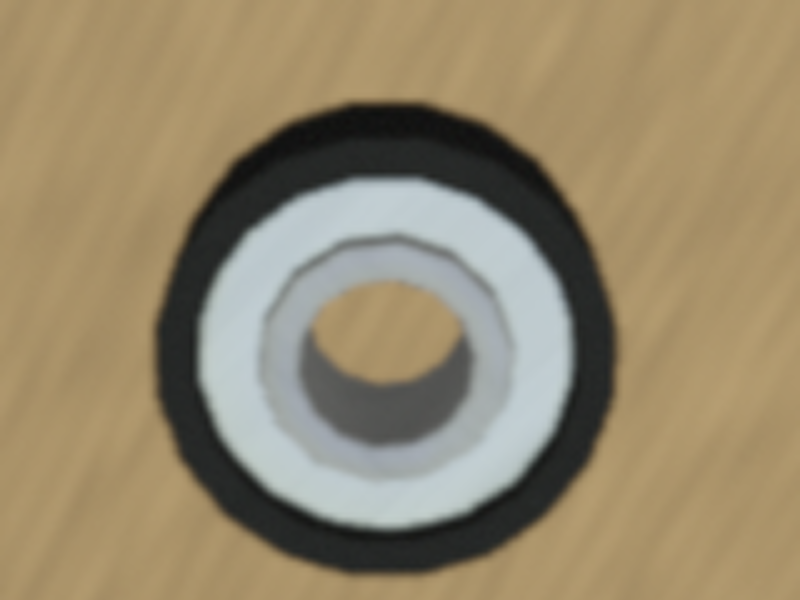

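```bash
python3 - <<'E'
from h import *
s=snap("wrist");o=robot.get_obs()
p=onz(s,(317.4,270.6),.026);print(o['tool_pos'],p,tool(p-o['tool_pos']),tool([0,0,.006-o['tool_pos'][2]]))
print(proj(s,p+[0.0,0,-.026]))
E
```

```text
[0.60406431 0.3354462  0.06245612] [0.60521361 0.33177017 0.026     ] [-1.  36.5 -3.7] [-0.2 56.5  0. ]
[317.44218007 258.68469096]
```

```bash
python3 -m creep '[[-1,20,-4,0,0,0,0],[-1,38,-4,0,0,0,0],[-1,46,-4,0,0,0,0],[-1,51,-4,0,0,0,0],[-1,54,-4,0,0,0,0]]'; python3 -m creep '[[0,1,0,0,0,0,0],[0,2,0,0,0,0,0],[0,2,0,0,0,0,0]]'
```

```text
time: 4.88
tool_pos: [0.6045, 0.3311, 0.0062]
ee_rot: [-1.571, -0.0, 0.531]
wrist_force: [-0.0, 0.3, -0.9]
width: 0.094
time: 5.25
tool_pos: [0.6046, 0.3311, 0.0049]
ee_rot: [-1.571, -0.001, 0.531]
wrist_force: [0.3, -0.3, 0.8]
width: 0.0941
```

```bash
python3 -m creep '[[0,0,0,0,0,0,80],[0,0,0,0,0,0,140],[0,0,0,0,0,0,140],[0,0,0,0,0,0,140],[0,0,0,0,0,0,140]]'; python3 -m creep '[[0,0,0,0,0,0,140],[0,-20,0,0,0,0,140],[0,-60,0,0,0,0,140],[0,-110,0,0,0,0,140],[0,-110,0,0,0,0,140]]'; python3 - <<'E'
from h import *
s=snap("wrist");cv2.imwrite("pics/w4.png",s["color"])
E
```

```text
time: 5.88
tool_pos: [0.6045, 0.3311, 0.0046]
ee_rot: [-1.571, -0.0, 0.531]
wrist_force: [1.1, 1.6, -0.7]
width: 0.0597
time: 6.5
tool_pos: [0.6076, 0.3325, 0.1226]
ee_rot: [-1.572, -0.013, 0.531]
wrist_force: [-0.6, 0.6, -1.2]
width: 0.0595
```

View pics/w4.png

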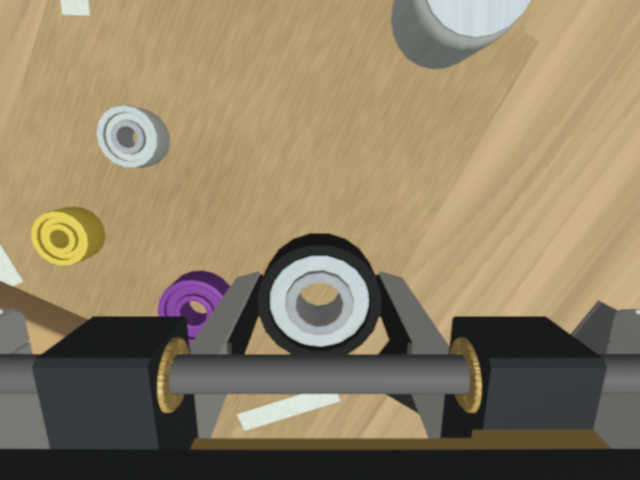

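```bash
python3 - <<'E'
from h import *
s=snap("wrist");s['W']=np.array(s['mount'])
o,v=ray(s,(320,301));print(o+v*(-.0214-o[1])/v[1])
o,v=ray(s,(320,301));
print(tool(np.array([.644,-.017,.215])-robot.get_obs()['tool_pos']),robot.get_obs()['tool_pos'])
E
```

```text
[ 0.00029353 -0.0214      0.00077972]
[-142.2  -99.6 -320.1] [0.60454488 0.33105859 0.1155733 ]
```

```bash
python3 -m creep '[[-10,-50,-20,0,0,0,140],[-28,-103,-75,0,0,0,140],[-52,-103,-130,0,0,0,140],[-76,-103,-185,0,0,0,140],[-100,-103,-240,0,0,0,140]]';python3 -m creep '[[-20,0,-50,0,0,0,140],[-35,0,-95,0,0,0,140],[-42,0,-122,0,0,0,140],[-42,0,-122,0,0,0,140],[-42,0,-122,0,0,0,140]]'; python3 - <<'E'
from h import *
robot.snapshot("wrist");robot.snapshot("wrist")
s=snap("wrist");cv2.imwrite("pics/w5.png",s["color"]);print(robot.get_obs()['tool_pos'],robot.get_obs()['ee_rot'])
for n in ["thick_axle","thin_axle"]: print(n,[(np.round(d["point"],4),round(d["p"],2)) for d in robot.landmark_of(n,"wrist")])
E
```

```text
time: 7.22
tool_pos: [0.6382, 0.0765, 0.2148]
ee_rot: [-1.569, 0.004, 0.532]
wrist_force: [0.7, 0.1, -1.4]
width: 0.0596
time: 7.85
tool_pos: [0.664, -0.0472, 0.2154]
ee_rot: [-1.568, 0.002, 0.532]
wrist_force: [-0.9, -0.6, -0.9]
width: 0.0597
[ 0.66452466 -0.04663093  0.2170356 ] [-1.56989796e+00  4.87473983e-04  5.33231353e-01]
thick_axle [(array([ 0.6457, -0.0188,  0.1413]), 0.78)]
thin_axle [(array([ 0.5255, -0.082 ,  0.1375]), 0.6)]
```

View pics/w5.png

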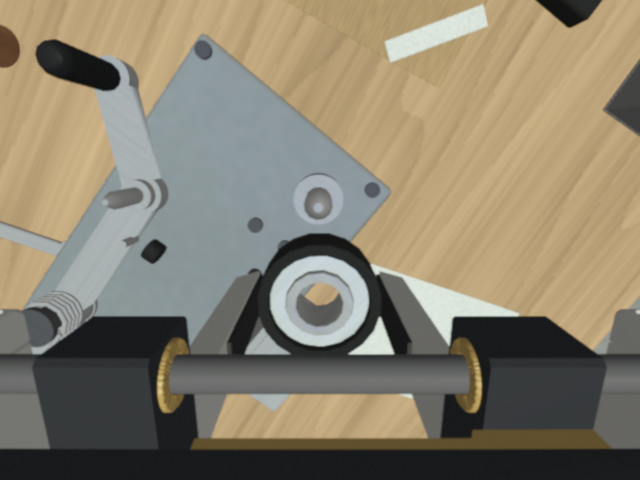

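```bash
python3 - <<'E'
from h import *
s=snap("wrist");o=robot.get_obs();cv2.imwrite("pics/w6.png",cv2.resize(s["color"][165:240,280:360],(800,750),interpolation=2)[:600])
for u,z in [((318,207),.174),((318.5,198.5),.136)]:
    p=onz(s,u,z);print(p,tool(p-o['tool_pos']))
for u,z in [((114,203),.174),((151,194),.136)]:
    p=onz(s,u,z);print('thin',p,tool(p-o['tool_pos']))
E
```

```text
[ 0.64594062 -0.01668595  0.174     ] [-0.8 43.7 35.7]
[ 0.6459029  -0.01615157  0.136     ] [-0.6 81.7 36.2]
thin [ 0.53547557 -0.07890516  0.174     ] [-127.6   43.6   38.2]
thin [ 0.53998893 -0.07481149  0.136     ] [-121.6   81.6   39.5]
```

View pics/w6.png

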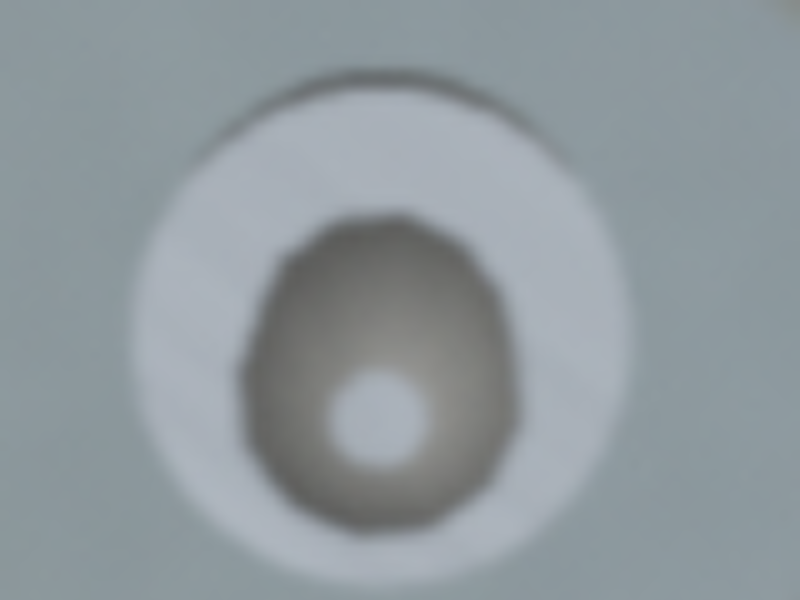

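```bash
python3 -m creep '[[-1,0,20,0,0,0,140],[-1,0,35,0,0,0,140],[-1,15,35,0,0,0,140],[-1,30,35,0,0,0,140],[-1,30,35,0,0,0,140]]'; python3 - <<'E'
from h import *
for i in range(3): robot.snapshot("side")
s=snap("wrist");cv2.imwrite("pics/w7.png",cv2.resize(s["color"][220:370,220:420],(800,600),interpolation=2));print(robot.get_obs()['tool_pos'],robot.get_obs()['wrist_force'])
a=snap("side");cv2.imwrite("pics/s7.png",cv2.resize(a["color"][160:260,290:430],(840,600),interpolation=2)[:,:800])
E
```

```text
time: 8.78
tool_pos: [0.6449, -0.0186, 0.184]
ee_rot: [-1.567, 0.005, 0.531]
wrist_force: [0.3, -0.5, -2.5]
width: 0.0598
[ 0.64660155 -0.01883784  0.18779589] [-0.02355819 -0.09093656 -3.59893907]
```

View pics/w7.png

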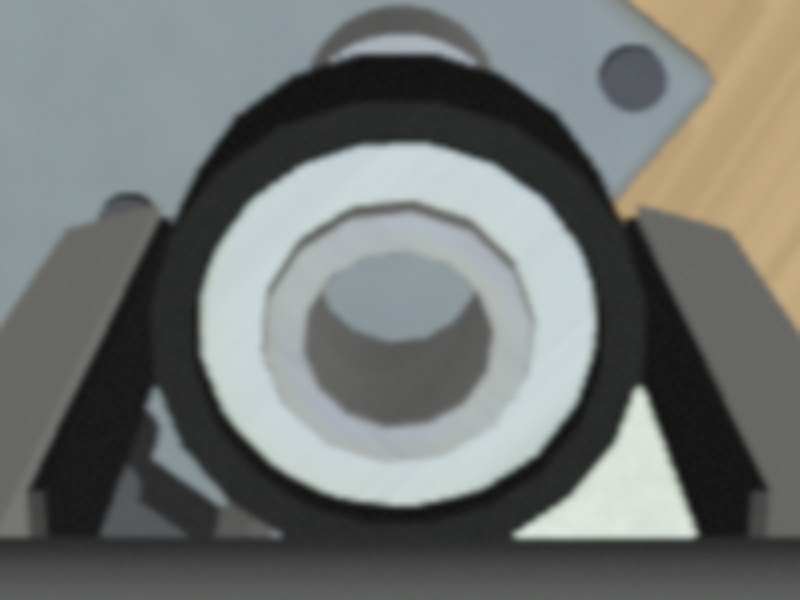

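View pics/s7.png

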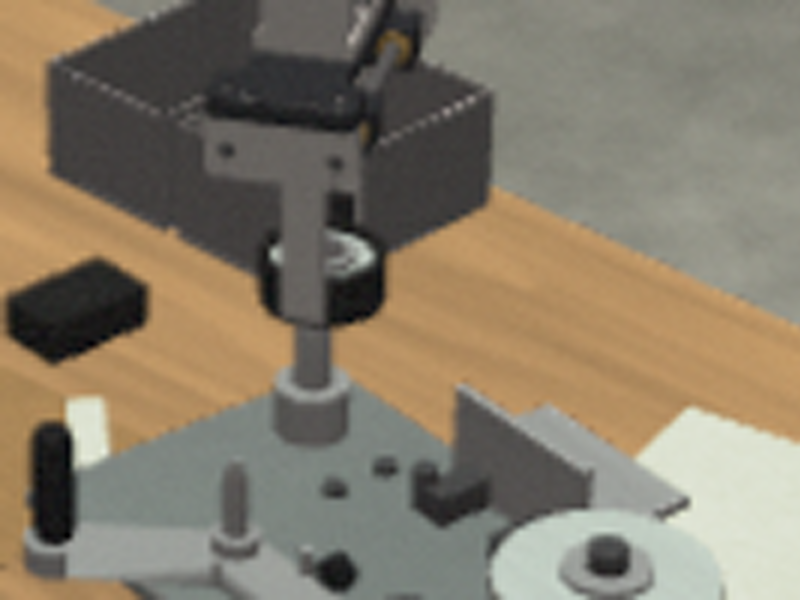

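```bash
python3 -m creep '[[0,3,2,0,0,0,140],[0,7,2,0,0,0,140],[0,10,2,0,0,0,140],[0,14,2,0,0,0,140],[0,14,2,0,0,0,140]]'; python3 - <<'E'
from h import *
for i in range(3): robot.snapshot("side")
s=snap("wrist");cv2.imwrite("pics/w8.png",cv2.resize(s["color"][220:370,220:420],(800,600),interpolation=2));print(robot.get_obs()['tool_pos'],robot.get_obs()['wrist_force'])
a=snap("scene");cv2.imwrite("pics/c8.png",cv2.resize(a["color"][190:290,230:370],(840,600),interpolation=2)[:,:800])
E
```

```text
time: 9.65
tool_pos: [0.6449, -0.0167, 0.1727]
ee_rot: [-1.57, 0.001, 0.531]
wrist_force: [0.4, -0.1, -2.3]
width: 0.0596
[ 0.64534391 -0.01672664  0.17368709] [-0.19695516 -0.29766647 -1.7552701 ]
```

View pics/w8.png

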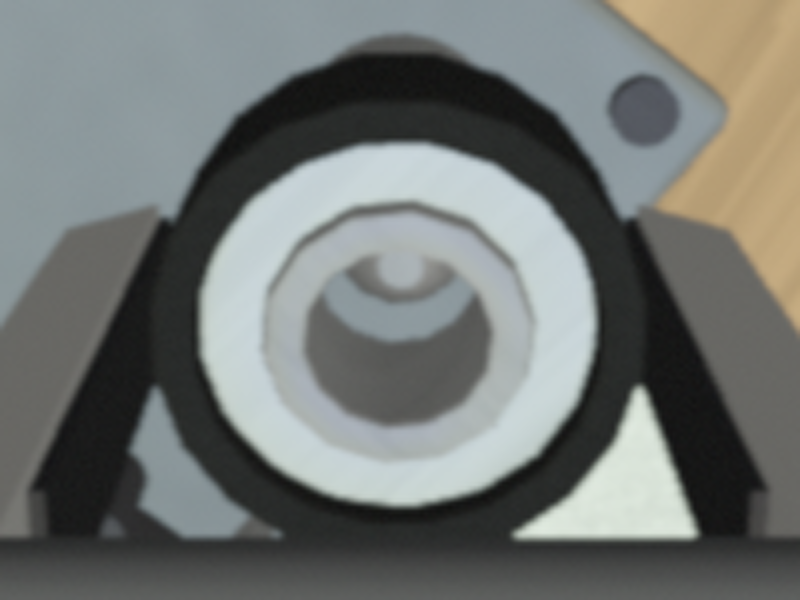

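View pics/c8.png

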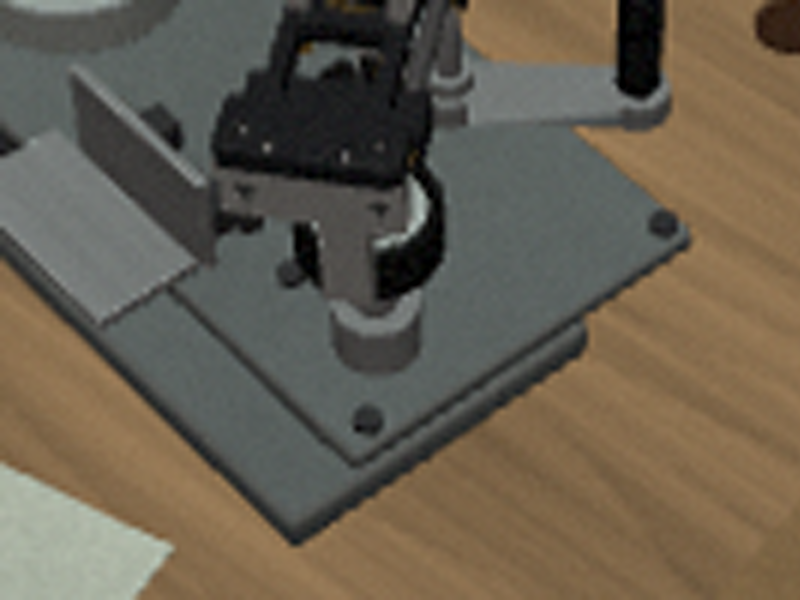

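```bash
python3 -m creep '[[0,4,0,0,0,0,140],[0,8,0,0,0,0,140],[0,12,0,0,0,0,140],[0,16,0,0,0,0,140],[0,16,0,0,0,0,140]]';  python3 - <<'E'
from h import *
s=snap("wrist");cv2.imwrite("pics/w9.png",cv2.resize(s["color"][220:370,220:420],(800,600),interpolation=2));print(robot.get_obs()['tool_pos'],robot.get_obs()['wrist_force'])
E
```

```text
time: 10.52
tool_pos: [0.6449, -0.0167, 0.1567]
ee_rot: [-1.57, 0.001, 0.531]
wrist_force: [-0.7, 0.1, -1.7]
width: 0.0595
[ 0.64509957 -0.01670526  0.15715679] [-0.7474724   0.3269357  -2.56409361]
```

View pics/w9.png

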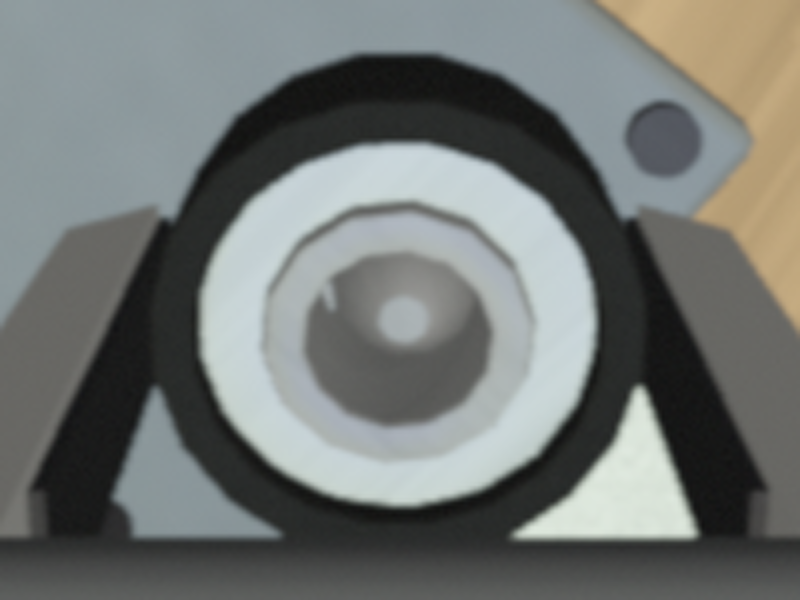

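```bash
python3 -m creep '[[0.5,3,0,0,0,0,140],[0.5,6,0,0,0,0,140],[0.5,9,0,0,0,0,140],[0.5,12,0,0,0,0,140],[0.5,14,0,0,0,0,140]]'; python3 -m creep '[[0,0.5,0,0,0,0,140],[0,1,0,0,0,0,140],[0,1,0,0,0,0,140]]';python3 - <<'E'
from h import *
s=snap("wrist");cv2.imwrite("pics/w10.png",cv2.resize(s["color"][220:370,220:420],(800,600),interpolation=2));print(robot.get_obs()['tool_pos'],robot.get_obs()['wrist_force'])
E
```

```text
time: 11.2
tool_pos: [0.6456, -0.0165, 0.1431]
ee_rot: [-1.571, 0.0, 0.531]
wrist_force: [0.7, 0.0, -2.1]
width: 0.0597
time: 11.58
tool_pos: [0.6457, -0.0165, 0.1426]
ee_rot: [-1.571, -0.0, 0.531]
wrist_force: [0.0, -0.3, -2.0]
width: 0.0595
[ 0.64571588 -0.01646193  0.14258877] [ 0.43056858 -0.51588103 -2.14175861]
```

View pics/w10.png

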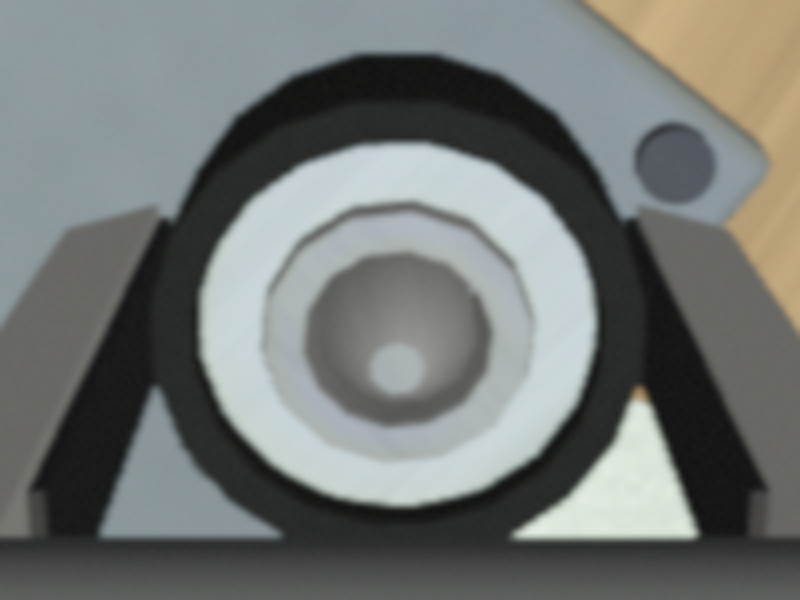

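```bash
python3 -m creep '[[0,0.5,0,0,0,0,140],[0,1,0,0,0,0,140],[0,1.5,0,0,0,0,140],[0,2,0,0,0,0,140],[0,2,0,0,0,0,140]]'; python3 -m creep '[[0,0.5,0,0,0,0,140],[0,1,0,0,0,0,140],[0,1,0,0,0,0,140]]'
```

```text
time: 12.25
tool_pos: [0.6457, -0.0164, 0.1405]
ee_rot: [-1.571, -0.0, 0.531]
wrist_force: [-1.0, -0.1, -1.5]
width: 0.0599
time: 12.62
tool_pos: [0.6457, -0.0165, 0.1405]
ee_rot: [-1.571, -0.001, 0.531]
wrist_force: [-1.8, -0.2, 2.0]
width: 0.0594
```

```bash
python3 -m creep '[[0,0,0,0,0,0,55],[0,0,0,0,0,0,55],[0,0,0,0,0,0,55]]'; python3 -m creep '[[0,-10,0,0,0,0,55],[0,-40,0,0,0,0,55],[0,-70,-20,0,0,0,55],[0,-75,-40,0,0,0,55],[0,-75,-40,0,0,0,0]]';python3 - <<'E'
from h import *
robot.snapshot("wrist")
s=snap("wrist");cv2.imwrite("pics/w11.png",s["color"]);print(robot.get_obs()['tool_pos'])
o=robot.get_obs();print(tool(np.array([.446,.332,.12])-o['tool_pos']))
a=snap("side");cv2.imwrite("pics/s11.png",cv2.resize(a["color"][180:280,300:440],(840,600),interpolation=2)[:,:800])
E
```

```text
time: 13.0
tool_pos: [0.6457, -0.0165, 0.139]
ee_rot: [-1.571, 0.0, 0.531]
wrist_force: [-0.9, -0.0, 0.0]
width: 0.0741
time: 13.62
tool_pos: [0.6667, -0.052, 0.2156]
ee_rot: [-1.572, -0.002, 0.53]
wrist_force: [0.2, 0.4, 0.4]
width: 0.0805
[ 0.66560533 -0.05059704  0.21404829]
[  4.6  94.5 441. ]
```

View pics/w11.png

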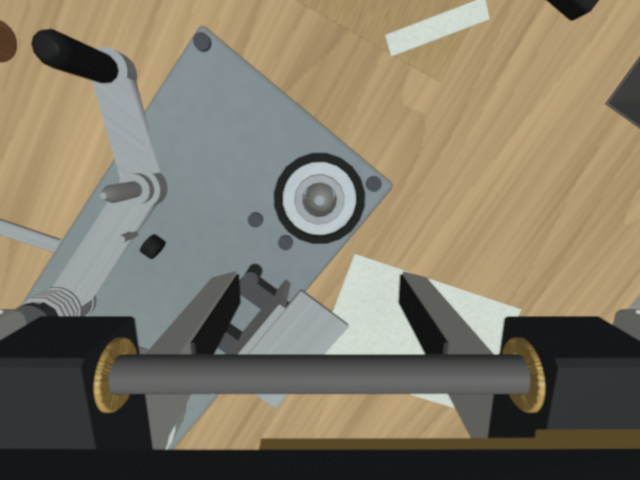

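View pics/s11.png

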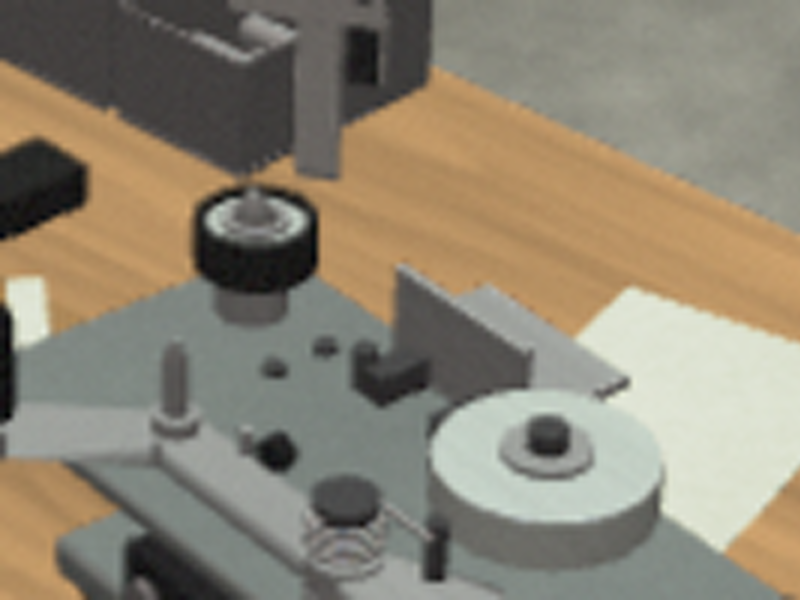

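```bash
python3 -m creep '[[0,0,60,0,0,0,0],[0,0,120,0,0,0,0],[2,0,180,0,0,0,0],[2,10,240,0,0,0,0],[3,30,300,0,0,0,0]]';python3 -m creep '[[0,20,55,0,0,0,0],[0,40,110,0,0,0,0],[2,80,139,0,0,0,0],[2,110,139,0,0,0,0],[2,110,139,0,0,0,0]]';python3 - <<'E'
from h import *
for i in range(4): robot.snapshot("wrist")
s=snap("wrist");cv2.imwrite("pics/w12.png",s["color"]);print(robot.get_obs()['tool_pos'])
E
```

```text
time: 14.4
tool_pos: [0.5153, 0.2108, 0.1851]
ee_rot: [-1.571, -0.002, 0.532]
wrist_force: [-0.4, 0.8, 0.2]
width: 0.0942
time: 15.02
tool_pos: [0.4447, 0.3287, 0.0713]
ee_rot: [-1.571, 0.008, 0.533]
wrist_force: [0.2, -0.9, 0.1]
width: 0.0938
[0.44936969 0.32978265 0.07682921]
```

View pics/w12.png

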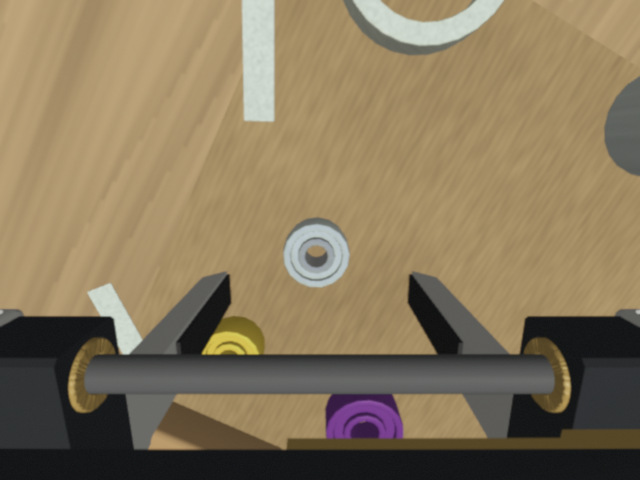

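```bash
python3 - <<'E'
from h import *
s=snap("wrist");o=robot.get_obs()
p=onz(s,(316.3,256),.026);print(o['tool_pos'],p,tool(p-o['tool_pos']),tool([0,0,.0045-o['tool_pos'][2]]))
E
```

```text
[0.44936311 0.32969115 0.07667061] [0.44694478 0.33029661 0.026     ] [-2.  50.7  1.7] [-0.3 72.2 -0. ]
```

```bash
python3 -m creep '[[-2,25,2,0,0,0,0],[-2,48,2,0,0,0,0],[-2,60,2,0,0,0,0],[-2,66,2,0,0,0,0],[-2,70,2,0,0,0,60]]'; python3 -m creep '[[0,1,0,0,0,0,60],[0,2,0,0,0,0,110],[0,2,0,0,0,0,180],[0,2,0,0,0,0,180],[0,2,0,0,0,0,180]]';  python3 -m creep '[[0,0,0,0,0,0,180],[0,0,0,0,0,0,180]]'
```

```text
time: 15.95
tool_pos: [0.4461, 0.3304, 0.0054]
ee_rot: [-1.571, -0.002, 0.531]
wrist_force: [-0.2, 0.3, 0.5]
width: 0.0871
time: 16.58
tool_pos: [0.4456, 0.3303, 0.003]
ee_rot: [-1.571, -0.001, 0.531]
wrist_force: [1.2, 0.4, 0.9]
width: 0.0449
time: 16.82
tool_pos: [0.4456, 0.3303, 0.003]
ee_rot: [-1.571, -0.001, 0.531]
wrist_force: [0.4, 0.2, 1.0]
width: 0.0445
```

```bash
python3 -m creep '[[0,-30,0,0,0,0,180],[0,-90,0,0,0,0,180],[0,-150,0,0,0,0,180],[0,-205,0,0,0,0,180],[0,-214,0,0,0,0,180]]'; python3 - <<'E'
from h import *
s=snap("wrist");cv2.imwrite("pics/w13.png",cv2.resize(s["color"][220:370,220:420],(800,600),interpolation=2))
o=robot.get_obs();print(o['tool_pos'],tool(np.array([.549,-.111,.218])-o['tool_pos']))
E
```

```text
time: 17.45
tool_pos: [0.4471, 0.3312, 0.2218]
ee_rot: [-1.571, -0.009, 0.532]
wrist_force: [-0.4, 0.8, -1.3]
width: 0.0448
[0.44642512 0.33077101 0.2199658 ] [-135.5    1.2 -432.8]
```

View pics/w13.png

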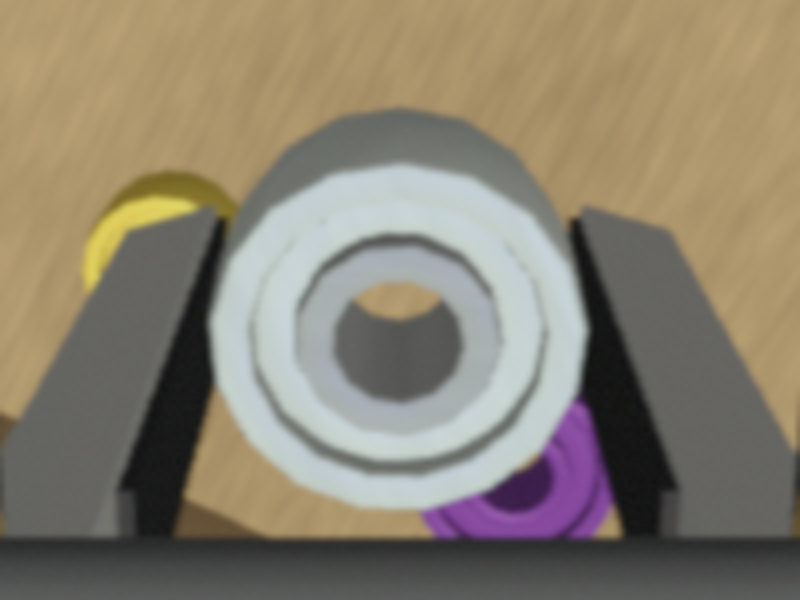

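```bash
python3 -m creep '[[-18,0,-58,0,0,0,180],[-36,0,-116,0,0,0,180],[-54,0,-174,0,0,0,180],[-72,0,-232,0,0,0,180],[-90,0,-290,0,0,0,180]]'; python3 -m creep '[[-18,0,-58,0,0,0,180],[-36,0,-116,0,0,0,180],[-45,1,-142,0,0,0,180],[-45,1,-142,0,0,0,180],[-45,1,-142,0,0,0,180]]'; python3 - <<'E'
from h import *
for i in range(3): robot.snapshot("wrist")
s=snap("wrist");cv2.imwrite("pics/w14.png",s["color"]);print(robot.get_obs()['tool_pos'])
M=dict(s);M['W']=np.array(s['mount']);o,v=ray(M,(319.75,304.1));print(o+v*(-.023-o[1])/v[1])
E
```

```text
time: 18.12
tool_pos: [0.5134, 0.0327, 0.213]
ee_rot: [-1.567, 0.005, 0.532]
wrist_force: [0.0, 0.0, -1.9]
width: 0.0446
time: 18.75
tool_pos: [0.547, -0.1098, 0.2134]
ee_rot: [-1.567, 0.002, 0.532]
wrist_force: [-0.1, 0.6, -1.4]
width: 0.0448
[ 0.54776966 -0.10938986  0.21556977]
[ 1.72758784e-04 -2.30000000e-02 -8.43888777e-05]
```

View pics/w14.png

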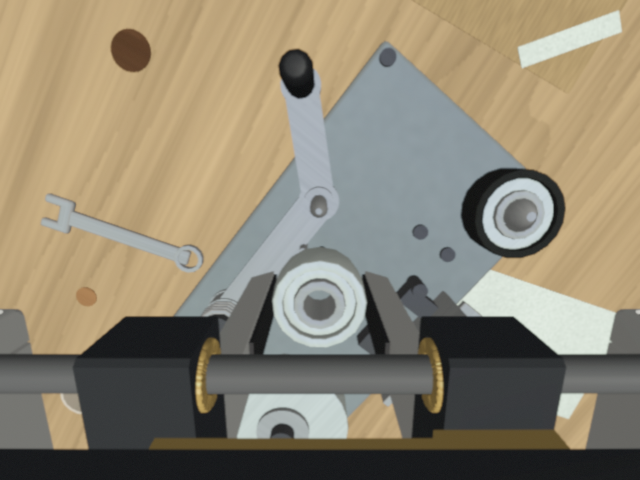

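```bash
python3 - <<'E'
from h import *
s=snap("wrist");o=robot.get_obs();cv2.imwrite("pics/w15.png",cv2.resize(s["color"][170:245,270:370],(800,600),interpolation=2));print(o['tool_pos'])
for u,z in [((317.5,209.5),.174),((319.5,201),.136),((295,59),.186)]:
    p=onz(s,u,z);print(p,tool(p-o['tool_pos']))
E
```

```text
[ 0.54786375 -0.10956297  0.21577141]
[ 0.52936078 -0.08045098  0.174     ] [-1.1 41.8 34.5]
[ 0.5303478  -0.07964202  0.136     ] [ 0.1 79.8 34.7]
[ 0.47731953 -0.01547999  0.186     ] [-12.9  29.8 116.9]
```

View pics/w15.png

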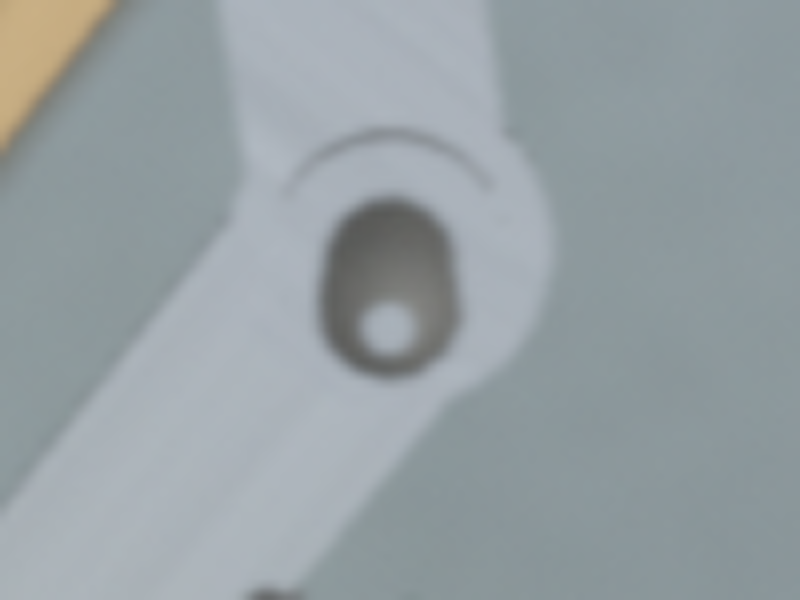

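```bash
python3 -m creep '[[-1,0,20,0,0,0,180],[-1,0,34,0,0,0,180],[-1,15,34,0,0,0,180],[-1,28,34,0,0,0,180],[-1,28,34,0,0,0,180]]'; python3 -m creep '[[0,4,0,0,0,0,180],[0,8,0,0,0,0,180],[0,12,0,0,0,0,180],[0,12,0,0,0,0,180],[0,12,0,0,0,0,180]]'; python3 - <<'E'
from h import *
s=snap("wrist");cv2.imwrite("pics/w16.png",cv2.resize(s["color"][220:370,220:420],(800,600),interpolation=2));print(robot.get_obs()['tool_pos'],robot.get_obs()['wrist_force'])
M=dict(s);M['W']=np.array(s['mount']);T=np.array([.0002,robot.get_obs()['tool_pos'][2]-.174,-.0001]);print((proj(M,T)-220)*4)
E
```

```text
time: 19.62
tool_pos: [0.5287, -0.0818, 0.1851]
ee_rot: [-1.568, 0.003, 0.531]
wrist_force: [0.5, 1.2, -1.1]
width: 0.0444
time: 20.25
tool_pos: [0.5299, -0.0819, 0.1758]
ee_rot: [-1.571, -0.0, 0.531]
wrist_force: [-1.0, 0.5, -1.6]
width: 0.0447
[ 0.52997525 -0.08192666  0.17591722] [-0.26861629  0.05665567 -0.55171062]
[398.93640868 259.82092046]
```

View pics/w16.png

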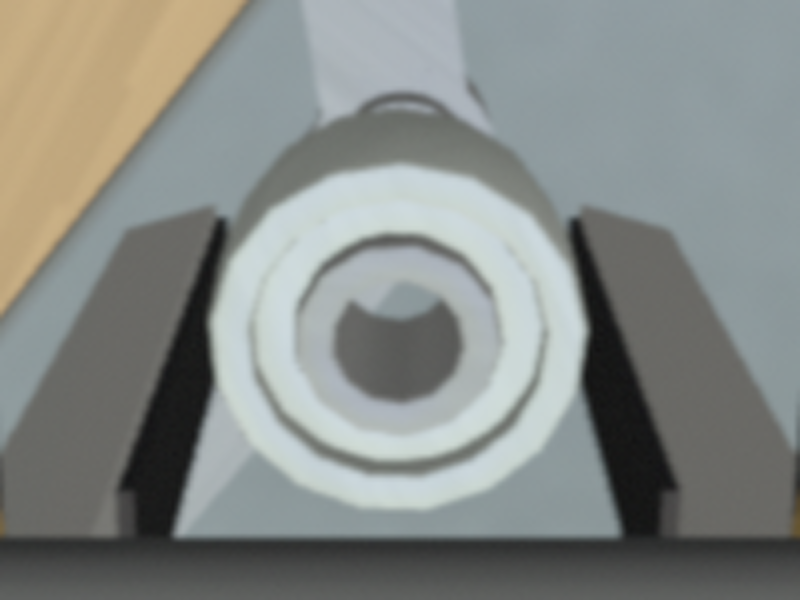

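```bash
python3 -m creep '[[0.5,0,1.5,0,0,0,180],[0.5,3,1.5,0,0,0,180],[0.5,6,1.5,0,0,0,180],[0.5,9,1.5,0,0,0,180],[0.5,9,1.5,0,0,0,180]]'; python3 - <<'E'
from h import *
s=snap("wrist");cv2.imwrite("pics/w17.png",cv2.resize(s["color"][220:370,220:420],(800,600),interpolation=2));print(robot.get_obs()['tool_pos'],robot.get_obs()['wrist_force'])
M=dict(s);M['W']=np.array(s['mount']);T=np.array([.0002,robot.get_obs()['tool_pos'][2]-.174,-.0001]);print((proj(M,T)-220)*4,(proj(M,T+[.001,0,.001])-220)*4)
E
```

```text
time: 20.92
tool_pos: [0.5292, -0.0803, 0.1662]
ee_rot: [-1.57, 0.001, 0.531]
wrist_force: [-0.1, 0.2, -1.1]
width: 0.0448
[ 0.52937743 -0.08033077  0.1664302 ] [-0.10371693 -0.72550105 -0.46867332]
[399.03242953 286.63869704] [406.915263   279.26125667]
```

View pics/w17.png

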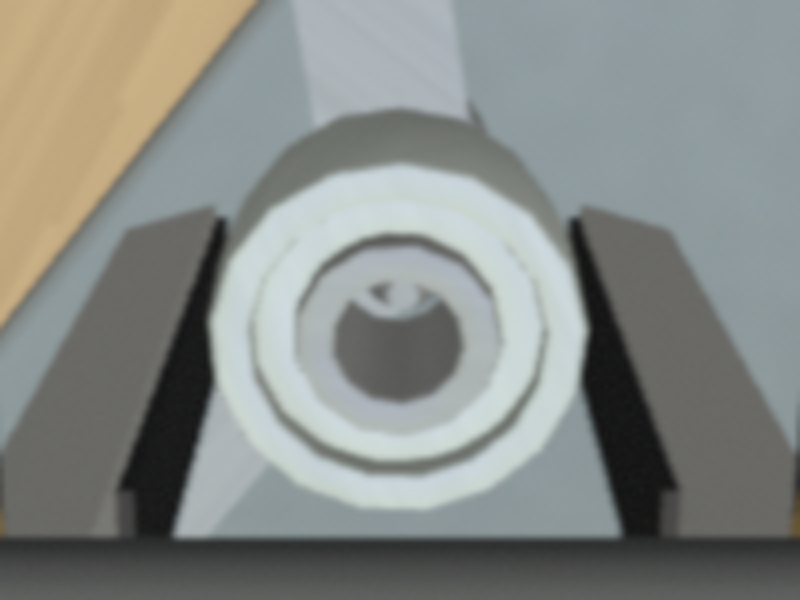

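```bash
python3 -m creep '[[0.5,3,-0.7,0,0,0,180],[0.5,7,-0.7,0,0,0,180],[0.5,11,-0.7,0,0,0,180],[0.5,15,-0.7,0,0,0,180],[0.5,15,-0.7,0,0,0,180]]'; python3 - <<'E'
from h import *
s=snap("wrist");cv2.imwrite("pics/w18.png",cv2.resize(s["color"][220:370,220:420],(800,600),interpolation=2));print(robot.get_obs()['tool_pos'],robot.get_obs()['wrist_force'])
M=dict(s);M['W']=np.array(s['mount']);T=np.array([.0002,robot.get_obs()['tool_pos'][2]-.174,-.0001]);print((proj(M,T)-220)*4,(proj(M,T+[.001,0,.001])-220)*4)
E
```

```text
time: 21.6
tool_pos: [0.53, -0.0806, 0.1511]
ee_rot: [-1.57, 0.001, 0.531]
wrist_force: [0.4, -0.0, -1.1]
width: 0.0447
[ 0.53015307 -0.08065629  0.1514075 ] [ 0.44501642 -0.64120963 -0.94524714]
[399.20775616 335.09088258] [407.7724921  327.14635847]
```

View pics/w18.png

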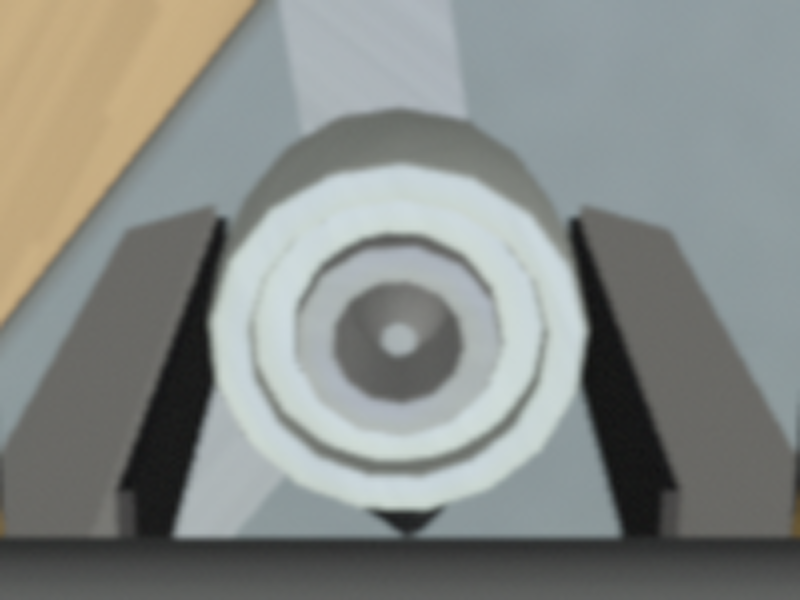

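Well centred; the tip is at (399,338) against a prediction of (399,335). I'm continuing down to the shoulder.

```bash
python3 -m creep '[[0,3,0,0,0,0,180],[0,6,0,0,0,0,180],[0,8,0,0,0,0,180],[0,10,0,0,0,0,180],[0,10.5,0,0,0,0,180]]'; python3 -m creep '[[0,1,0,0,0,0,180],[0,1.5,0,0,0,0,180],[0,2,0,0,0,0,180],[0,2,0,0,0,0,180]]'
```

```text
time: 22.28
tool_pos: [0.5302, -0.0807, 0.141]
ee_rot: [-1.571, 0.0, 0.531]
wrist_force: [-0.1, -0.4, -1.1]
width: 0.0447
time: 22.78
tool_pos: [0.5303, -0.0807, 0.1392]
ee_rot: [-1.571, -0.0, 0.531]
wrist_force: [-1.1, -0.3, -1.5]
width: 0.0442
```

```bash
python3 -m creep '[[0,0.5,0,0,0,0,180],[0,1,0,0,0,0,180],[0,1.5,0,0,0,0,180],[0,1.5,0,0,0,0,180]]'
```

```text
time: 23.28
tool_pos: [0.5305, -0.0807, 0.1388]
ee_rot: [-1.572, -0.001, 0.531]
wrist_force: [-2.0, 0.3, 5.3]
width: 0.0447
```

```bash
python3 -m creep '[[0,-0.5,0,0,0,0,110],[0,-0.5,0,0,0,0,100],[0,-0.5,0,0,0,0,100]]'; python3 -m creep '[[0,-10,0,0,0,0,100],[0,-40,0,0,0,0,100],[0,-75,0,0,0,0,100],[0,-80,-38,0,0,0,100],[0,-80,-38,0,0,0,100]]';python3 - <<'E'
from h import *
for i in range(3): robot.snapshot("wrist")
s=snap("wrist");cv2.imwrite("pics/w19.png",s["color"]);o=robot.get_obs();print(o['tool_pos'])
for n in ["tension_handle"]: print(n,[(np.round(d["point"],4),round(d["p"],2)) for d in robot.landmark_of(n,"wrist")])
a=snap("side");cv2.imwrite("pics/s19.png",cv2.resize(a["color"][180:280,300:440],(840,600),interpolation=2)[:,:800])
E
```

```text
time: 23.65
tool_pos: [0.5302, -0.0807, 0.1377]
ee_rot: [-1.57, 0.0, 0.531]
wrist_force: [0.7, -0.8, 0.3]
width: 0.0571
time: 24.28
tool_pos: [0.5507, -0.1151, 0.2194]
ee_rot: [-1.573, -0.001, 0.529]
wrist_force: [-0.0, 0.9, -0.6]
width: 0.0573
[ 0.54909266 -0.11285955  0.217832  ]
tension_handle [(array([ 0.4791, -0.0144,  0.1256]), 0.72)]
```

View pics/w19.png

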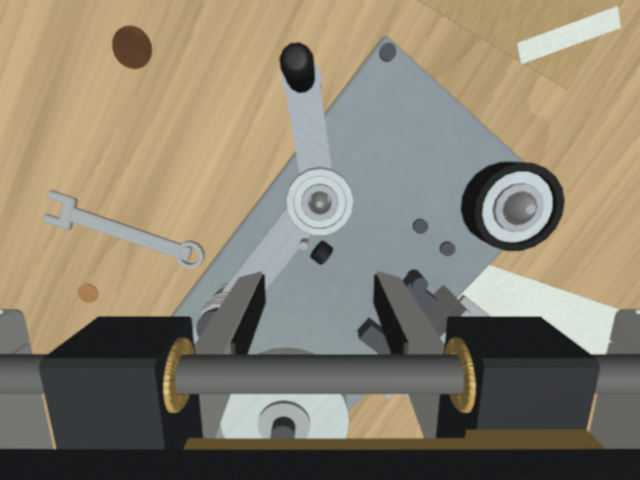

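View pics/s19.png

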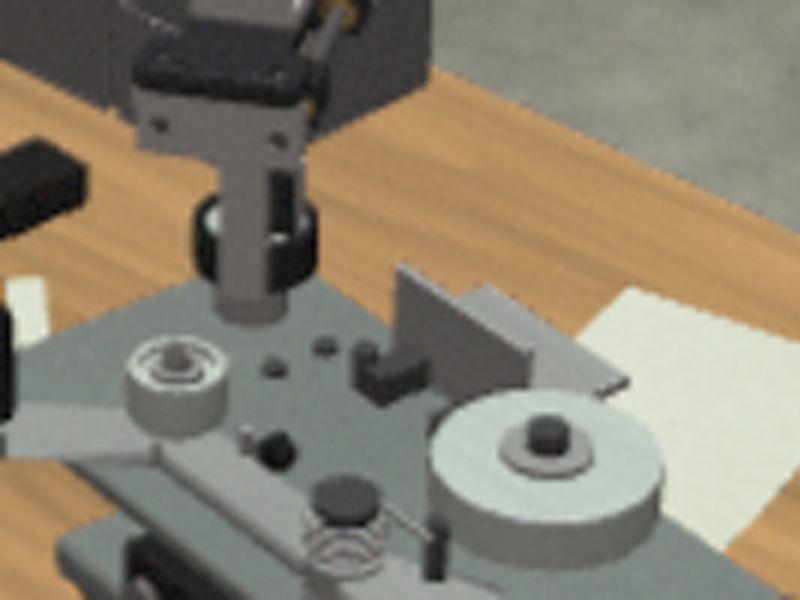

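```bash
python3 -m creep '[[-2,-20,20,0,8,0,100],[-6,-30,60,0,16,0,100],[-10,-30,100,0,24,0,100],[-12,-30,118,0,30.4,0,100],[-12,-30,118,0,30.4,0,100]]';python3 - <<'E'
from h import *
for i in range(4): robot.snapshot("wrist")
s=snap("wrist");cv2.imwrite("pics/w20.png",s["color"]);o=robot.get_obs();print(o['tool_pos'],o['ee_rot'])
E
```

```text
time: 25.2
tool_pos: [0.4787, -0.0167, 0.2486]
ee_rot: [-1.571, -0.001, 0.005]
wrist_force: [-0.1, -0.8, 0.1]
width: 0.0569
[ 0.47971364 -0.01840169  0.24782053] [-1.57077127e+00  6.26033553e-04  8.39358749e-04]
```

View pics/w20.png

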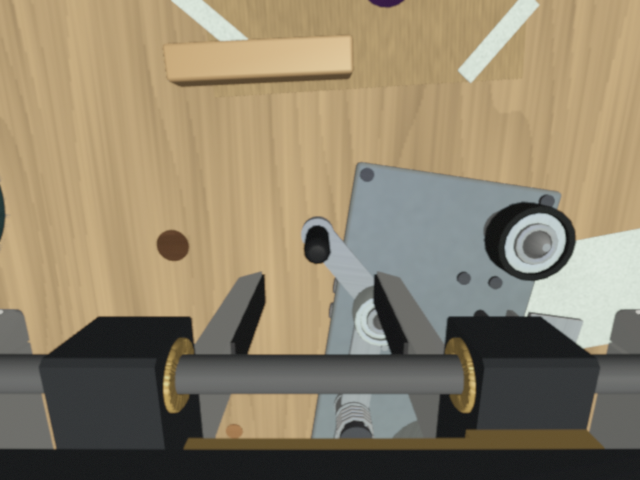

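```bash
python3 - <<'E'
from h import *
s=snap("wrist");o=robot.get_obs();cv2.imwrite("pics/w21.png",cv2.resize(s["color"][205:280,270:370],(800,600),interpolation=2))
p=onz(s,(316.3,248.5),.186);print(o['tool_pos'],p,tool(p-o['tool_pos']))
p=onz(s,(315.5,228),.128);print(o['tool_pos'],p,tool(p-o['tool_pos']))
E
```

```text
[ 0.47970765 -0.01841928  0.2478312 ] [ 0.4781826  -0.01452019  0.186     ] [-1.5 61.8  3.9]
[ 0.47970765 -0.01841928  0.2478312 ] [ 0.47698371 -0.0122592   0.128     ] [ -2.6 119.8   6.2]
```

View pics/w21.png

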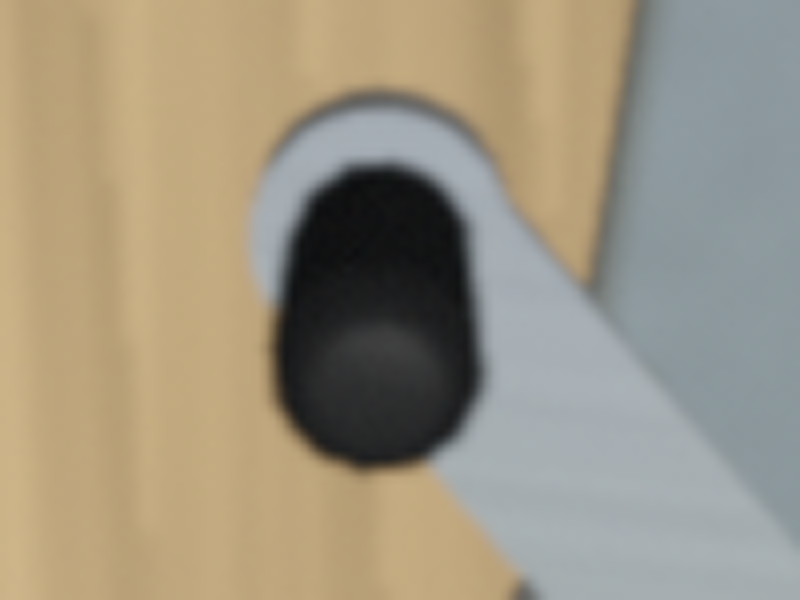

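```bash
python3 -m creep '[[-1,20,2.5,0,0,0,100],[-1.3,50,2.5,0,0,0,100],[-1.3,78,2.5,0,0,0,100],[-1.3,92,2.5,0,0,0,100],[-1.3,99,2.5,0,0,0,100]]';python3 -m creep '[[0,3,0,0,0,0,100],[0,3,0,0,0,0,150],[0,3,0,0,0,0,190],[0,3,0,0,0,0,210],[0,3,0,0,0,0,210]]'
```

```text
time: 26.12
tool_pos: [0.4781, -0.0156, 0.1486]
ee_rot: [-1.571, 0.001, 0.001]
wrist_force: [-0.4, 0.0, -0.9]
width: 0.0573
time: 26.75
tool_pos: [0.4782, -0.0153, 0.1465]
ee_rot: [-1.571, -0.001, 0.001]
wrist_force: [-0.3, -0.9, 0.3]
width: 0.0205
```

```bash
python3 -m creep '[[0,0,0,0,0,0,255],[0,0,0,0,0,0,255],[0,0,0,0,0,0,255]]'; python3 - <<'E'
from h import *
for i in range(2): robot.snapshot("wrist")
s=snap("wrist");cv2.imwrite("pics/w22.png",s["color"]);o=robot.get_obs();print(o['tool_pos'],o['wrist_force'],o['width'])
P0=o['tool_pos'][:2]
for H in [P0,np.array([.4785,-.016])]:
  for P in [np.array([.5125,-.2000])]:
    d=H-P;print('r',np.hypot(*d))
    for th in [.1,.2,.3,.36,.4,.41,.42]:
        c,s_=np.cos(-th),np.sin(-th);n=P+np.array([c*d[0]-s_*d[1],s_*d[0]+c*d[1]]);print(th,n.round(4),((n-H)*1000).round(1))
for c in ["scene","side"]:
    robot.snapshot(c)
    for n in ["tension_pivot","grinder","thick_axle"]: print(c,n,[(np.round(d["point"],4),round(d["p"],2)) for d in robot.landmark_of(n,c)][:2])
E
```

```text
time: 27.12
tool_pos: [0.4781, -0.0153, 0.1465]
ee_rot: [-1.571, -0.0, 0.001]
wrist_force: [-0.8, 0.6, 2.2]
width: 0.0197
[ 0.47812897 -0.01529442  0.14646301] [-0.70991285 -0.5321397   2.52439832] 0.019372728079183114
r 0.18787633817826044
0.1 [ 0.4967 -0.0128] [18.6  2.5]
0.2 [ 0.5155 -0.0121] [37.4  3.1]
0.3 [ 0.5342 -0.0134] [56.1  1.9]
0.36 [ 0.5454 -0.015 ] [67.3  0.3]
0.4 [ 0.5528 -0.0165] [74.6 -1.2]
0.41 [ 0.5546 -0.0169] [76.5 -1.6]
0.42 [ 0.5564 -0.0173] [78.3 -2. ]
r 0.18711493793922493
0.1 [ 0.497  -0.0135] [18.5  2.5]
0.2 [ 0.5157 -0.0129] [37.2  3.1]
0.3 [ 0.5344 -0.0142] [55.9  1.8]
0.36 [ 0.5455 -0.0158] [67.   0.2]
0.4 [ 0.5528 -0.0173] [74.3 -1.3]
0.41 [ 0.5547 -0.0177] [76.2 -1.7]
0.42 [ 0.5565 -0.0181] [78.  -2.1]
scene tension_pivot [(array([ 0.5175, -0.1989,  0.1105]), 0.61)]
scene grinder [(array([ 0.6015, -0.1281,  0.0012]), 0.75)]
scene thick_axle [(array([ 0.6456, -0.0159,  0.1385]), 0.78)]
side tension_pivot [(array([ 0.5099, -0.1984,  0.111 ]), 0.61), (array([ 0.6485, -0.0136,  0.1357]), 0.58)]
side grinder [(array([ 5.945e-01, -1.310e-01,  5.000e-04]), 0.74)]
side thick_axle [(array([ 0.6455, -0.0161,  0.1336]), 0.77)]
```

View pics/w22.png

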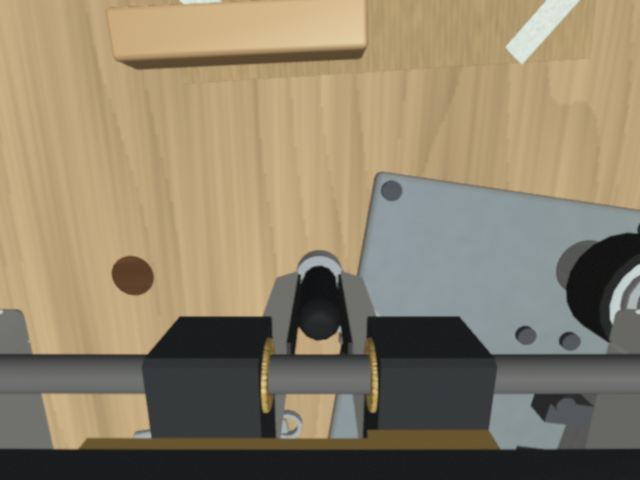

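```bash
python3 -m creep '[[6,0,1,0,0,0,255],[12,0,1.6,0,0,0,255],[18.5,0,2.3,0,0,0,255],[25,0,2.6,0,0,0,255],[31,0,2.8,0,0,0,255]]'; python3 - <<'E'
from h import *
o=robot.get_obs();print(o['tool_pos'],o['wrist_force'],o['width'])
E
```

```text
time: 28.3
tool_pos: [0.5069, -0.0121, 0.1463]
ee_rot: [-1.57, 0.006, 0.001]
wrist_force: [-9.4, 0.2, 8.2]
width: 0.0198
[ 0.50687809 -0.01212057  0.1463329 ] [-9.40636501  0.24977878  8.21240246] 0.019762519079463175
```

```bash
python3 -m creep '[[5,0,0.1,0,0,0,255],[10,0,0,0,0,0,255],[15,0,-0.4,0,0,0,255],[20,0,-0.9,0,0,0,255],[24,0,-1.4,0,0,0,255]]'; python3 - <<'E'
from h import *
o=robot.get_obs();print(o['tool_pos'],o['wrist_force'],o['width'])
s=snap("wrist");cv2.imwrite("pics/w23.png",s["color"])
E
```

```text
time: 28.92
tool_pos: [0.5311, -0.0129, 0.1464]
ee_rot: [-1.569, 0.005, 0.001]
wrist_force: [-8.6, 2.4, 7.7]
width: 0.0196
[ 0.53107047 -0.01293089  0.14635746] [-8.60192006  2.37395572  7.69213861] 0.01960925241296457
```

View pics/w23.png

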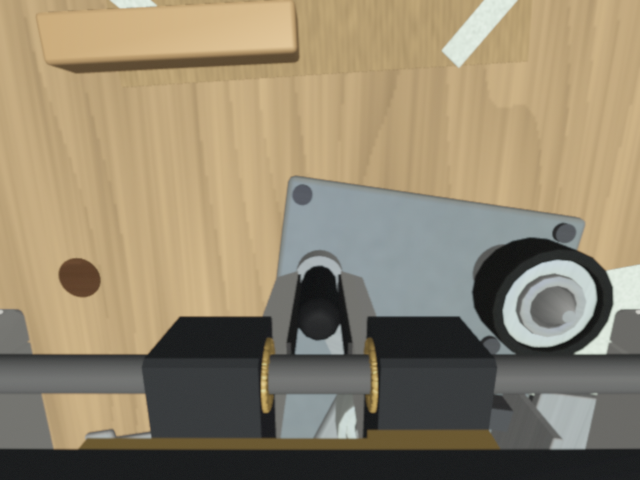

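```bash
python3 -m creep '[[4,0,-0.5,0,0,0,255],[8,0,-1.1,0,0,0,255],[12,0,-1.9,0,0,0,255],[15,0,-2.5,0,0,0,255],[15,0,-2.5,0,0,0,255]]'; python3 - <<'E'
from h import *
robot.snapshot("side");robot.snapshot("side");o=robot.get_obs();print(o['tool_pos'],o['wrist_force'],o['width'])
H=np.array([.4783,-.0158]);P=np.array([.5106,-.198]);d0=H-P;d=o['tool_pos'][:2]-P;print(np.arctan2(d0[1],d0[0])-np.arctan2(d[1],d[0]),np.hypot(*d))
E
```

```text
time: 29.6
tool_pos: [0.5456, -0.015, 0.1464]
ee_rot: [-1.568, 0.006, 0.002]
wrist_force: [-9.5, 3.6, 8.3]
width: 0.0192
[ 0.54547278 -0.01493802  0.14637811] [-9.92789662  2.84950133  8.45069738] 0.019380999072585416
0.3636965480235055 0.18635395754592912
```

```bash
python3 -m creep '[[2.5,0,-0.5,0,0,0,255],[5,0,-1,0,0,0,255],[7.5,0,-1.6,0,0,0,255],[9,0,-2,0,0,0,255],[9,0,-2,0,0,0,255]]'; python3 - <<'E'
from h import *
robot.snapshot("side");robot.snapshot("side");o=robot.get_obs();print(o['tool_pos'],o['wrist_force'],o['width'])
H=np.array([.4783,-.0158]);P=np.array([.5106,-.198]);d0=H-P;d=o['tool_pos'][:2]-P;print(np.arctan2(d0[1],d0[0])-np.arctan2(d[1],d[0]),np.hypot(*d))
s=snap("wrist");cv2.imwrite("pics/w24.png",s["color"])
a=snap("side");cv2.imwrite("pics/s24.png",cv2.resize(a["color"][180:300,290:450],(800,600),interpolation=2))
a=snap("scene");cv2.imwrite("pics/c24.png",cv2.resize(a["color"][140:260,210:370],(800,600),interpolation=2))
for c in ["scene","side"]:
    for n in ["tension_handle","thin_axle","tension_pivot"]: print(c,n,[(np.round(d["point"],4),round(d["p"],2)) for d in robot.landmark_of(n,c)][:1])
E
```

```text
time: 30.32
tool_pos: [0.5542, -0.0167, 0.1464]
ee_rot: [-1.568, 0.007, 0.002]
wrist_force: [-10.3, 3.6, 8.6]
width: 0.0195
[ 0.55418267 -0.01672108  0.14639269] [-10.62725394   3.78463654   8.2142193 ] 0.019501107306908946
0.41139479862025286 0.1864443540377099
scene tension_handle [(array([ 0.5562, -0.015 ,  0.1291]), 0.63)]
scene thin_axle [(array([ 0.58  , -0.0929,  0.134 ]), 0.58)]
scene tension_pivot [(array([ 0.513 , -0.2009,  0.1094]), 0.62)]
side tension_handle [(array([ 0.6474, -0.0166,  0.1356]), 0.73)]
side thin_axle [(array([ 0.5777, -0.0977,  0.1305]), 0.64)]
side tension_pivot [(array([ 0.5117, -0.2016,  0.1095]), 0.59)]
```

View pics/s24.png

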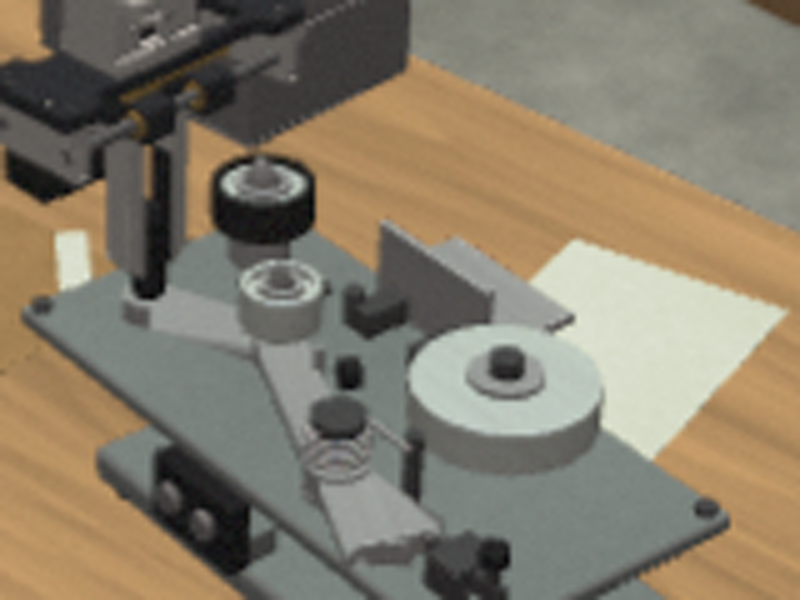

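View pics/c24.png

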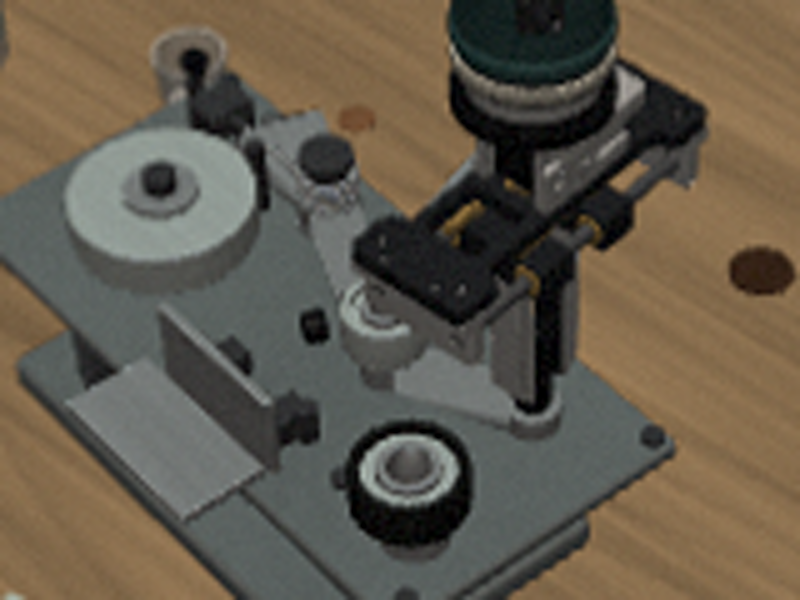

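View pics/w24.png

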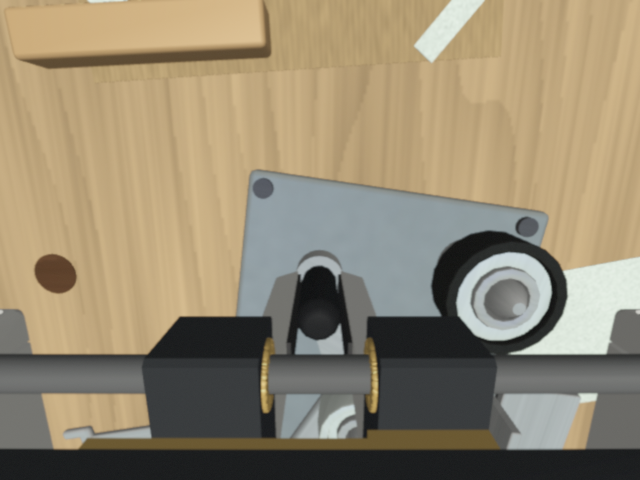

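```bash
python3 -m creep '[[0,0,0,0,0,0,255],[0,0,0,0,0,0,255],[0,0,0,0,0,0,255]]'; python3 - <<'E'
from h import *
o=robot.get_obs();print(o['tool_pos'],o['wrist_force'],o['width'],o['time']);print(robot.close_job())
E
```

```text
time: 31.25
tool_pos: [0.5541, -0.0167, 0.1464]
ee_rot: [-1.568, 0.007, 0.002]
wrist_force: [-11.0, 4.5, 8.2]
width: 0.0197
[ 0.55413256 -0.01669419  0.14636502] [-10.96724509   4.46609119   8.22877384] 0.019712847390670914 31.25
the job is handed in; nothing more can be done
None
```

The job is done and handed in at 31.25 s. The black-tyred wheel is on the thick axle and the bare aluminium wheel is on the thin one. The gripper is still holding the tension arm compressed for you to slip the belt on.

- **Wheels:** I pushed each down until the wrist force showed contact with the shoulder. The wrist and side pictures taken after I let go show both seated.
- **Tension arm:** I gripped it by the handle and pushed it past the click. The gripper's position puts the arm at about 0.41 rad of 0.44. I did not see the pawl click; I took it from that angle.
- **Last readings:** The hand is carrying about 11 N of spring force and the grip is 19.7 mm wide. There was no sudden rise in force, so the arm has not reached its stop.
- **Disagreements:**
    - The network's position for the thin axle suggests about 0.43 rad, within its error.
    - One side-view "handle" report landed on the large wheel, so I ignored it.
    - A steady upward force of about 8 N showed while I held the handle. I could not explain it, but it is well under the limits.
- **Other things on the bench:** I did not touch them. I saw none disturbed, but did not check each one again at the end.

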